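# Dock the newsroom laptop

## Task

Someone set the closed laptop down askew on its docking station. Push it on the spring lifters until it sits square against the two rear stops and the left side guide, then press down on its lid above the docking plug until the hooks snap in and it is fully down. The job ends holding: finish with the fingers still pushing the docked laptop firmly down, without crushing it, and leave the other things on the desk where they are.

Things in the scene. Friction and masses are not known exactly. Their poses are not given: they have to be found in the camera images.
- dock: Black docking station fixed on the desk, 226 (x) by 300 (y) by 26 mm high. Origin on the desk top under the place of a docked laptop's centre; x points to its rear (away from the robot), y to its left, z up; a docked laptop has the same axes, its underside 28 mm above the desk. The laptop goes down only if within about 3 mm of its place. The eject slide on its right side is not used.
- rear_stops (a point): Point midway between the dock's two grey rear stops, on the plane of their front faces: dock x = +102, y = 0 mm, 40 mm above the desk. The stops are 44 mm wide, centred at y = +90 and -90, and rise to 60 mm above the desk. The laptop's rear edge goes against both; a push on its front edge, between the stops, squares it.
- side_guide (a point): Middle of the inner face of the dock's grey left guide: dock x = +46, y = +142 mm, 40 mm above the desk. The guide is 132 mm long in x (it meets the rear stops' line) and rises to 60 mm above the desk. The laptop's left edge goes against it.
- dock_plug (a point): Top of the dock's brass-striped docking plug (58 mm wide in y, 9 mm in x), dock x = +35, y = 0, 38 mm above the desk, hidden under the laptop. In line with it at y = +50 and -50 stand two steel hooks with sloped tops.
- laptop_center (a point): Centre (half-way up) of the closed silver and grey laptop: 204 mm front to back (x), 284 wide (y), 22 thick, about 0.9 kg, loose. x points to its rear (hinge) edge, y to its left. It starts flat on the lifters, 20 to 40 mm too far forward (dock -x) and as much too far right (dock -y), turned up to 0.1 rad, centre 55 mm above the desk, lid 66. It slides with 2 to 5 N.
- laptop: The same laptop; origin at the centre of its underside, 11 mm below laptop_center, same axes. Fully docked, its centre is over the dock's origin, 39 mm above the desk, and the lid's top 50 mm above the desk.
- press_point (a point): The spot on the lid's top face above the docking slot: 35 mm to the rear of the laptop's middle, on its centre line. The place to press; anywhere within 30 mm of it works.
- dock_lift (a joint): The dock's two white sprung lifter bars (190 mm long, 12 mm wide, along x at dock y = +80 and -80, joined), in m. 0 = up, carrying the laptop 16 mm above its docked height; 0.016 = fully down. They push up with about 16 N, which carries the laptop and some 6 to 8 N more.
- dock_hooks (a joint): The dock's sprung hook bar, in m: 0 = at rest (also once the hooks have snapped in), near 0.002 while the laptop pushes the sloped hooks aside over the last 6 mm of its way down. Pressing takes about 7 N at first, then a growing 15 to 22 N until the hooks snap; then it falls suddenly to about 8 N until the laptop bottoms, where it is stiff. The hooks then hold it down.
- mouse: Black computer mouse, 100 x 58 x 33 mm, beside the dock on its right. Leave alone. Origin: centre of its underside.
- phone: Blue smartphone lying screen up, 148 x 72 x 9 mm, to the left of the dock. Leave alone. Origin: centre of its underside.
- mug: White mug, 80 mm wide, 92 mm high. Leave alone. Origin: centre of its underside.
- notebooks: Ring notebook on a pile of folders, 310 x 225 x 32 mm. Leave alone. Origin: centre of its underside.
- stapler: Red and black stapler, 135 x 36 x 43 mm. Leave alone. Origin: centre of its underside.
- battery: Black camera battery standing up, 71 x 39 x 60 mm. Leave alone. Origin: centre of its underside.

How it is judged (in metres and radians):
On the way, in this order (a step that is already met when the one before it is completed fails the run):
1. the laptop, still up on the lifters, lies square against the rear stops and the left guide (x of laptop_center in the frame of dock above -0.003 m and y of laptop_center in the frame of dock above -0.003 m and angle between the x axis of laptop and the x axis of dock, either way round below 0.025 rad and value of joint dock_lift below 0.004 m), for 0.2 s.
2. the laptop is pressed down until the hooks have snapped in (x of laptop_center in the frame of dock between -0.004 and 0.004 m and y of laptop_center in the frame of dock between -0.004 and 0.004 m and z of laptop_center in the frame of dock below 0.041 m and angle between the x axis of laptop and the x axis of dock, either way round below 0.03 rad and angle between laptop's own z axis and vertical below 0.02 rad and value of joint dock_hooks below 0.0015 m), for 0.2 s.
At the end, for the whole second after the job is handed in: The laptop is fully docked: centre within 4 mm of its place on the dock in x and y, down to within 2 mm of home, level and square (under 0.03 rad), the hook bar back at rest (under 1.5 mm), and the fingers still press on it with more than 4 N through the last second (all of step 2 and contact force between the fingers and laptop above 4 N and linear speed of laptop below 0.02 m/s); the arm keeps its last pose, push and grip.
It fails at once if the laptop was pressed or rammed with more than 60 N (contact force between the fingers and laptop above 60 N).
It fails at once if another thing on the desk was moved by more than 20 mm (distance of any of mouse, phone, mug, notebooks, stapler, battery from where it was at the start of the episode above 0.02 m).
It also fails if it takes over 64 s, if anything falls off the work surface, if the arm or the gripper's body presses on something with over 40 N, if the wrist force passes 120 N, or if a joint passes its speed limit or range.

## Robot

A 6-joint arm with a two-finger parallel gripper is mounted at the origin on the work surface. World frame = base frame: x ahead of the robot, y to its left, z up, the work surface at z = 0. Lengths are in mm, angles in degrees, forces in N, time in s.
With the tool pointing down it reaches from about 300 to 850 mm from the base axis. Payload 4.2 kg.
Tool frame: the origin (TCP) lies between the finger pads; the fingertips stand 19 mm ahead of it and the grasp point (between the pads) is the TCP (env.tips_ahead is the distance from the TCP to the fingertips, in mm); z points along the fingers, y is the direction in which the jaws open and shut (so a half turn about z gives the same grasp; the last joint's range is limited). The gripper opens to 91 mm and grips with 3 to 60 N. Pads are 32 mm wide; open, the fingers measure 118 mm over their backs; the gripper's body (76 mm by 178 mm) begins 60 mm behind the grasp point.
Start: joints at [75.745, 18.312, 89.639, -0, 72.044, -1.146], TCP at [130.416, 560.029, 232.976] pointing down, gripper open.
Joint ranges: [-177.97, 177.97], [-48.28, 115.42], [12.27, 149.76], [-77.06, 257.06], [2.81, 150.46], [-146.56, 146.56]. Speed limits (degrees/s): [147.25, 147.25, 180, 180, 180, 180].

## Interface

Orientations are given as [roll, pitch, yaw] about the fixed x, y, z axes, in that order (R = Rz(yaw) Ry(pitch) Rx(roll)).
In Python, from workcell import telemetry, viewer, job_done, env gives the robot as it stands. The module is installed in compiled form; this text tells all that it offers.
- The arm moves only by the shell command python3 -m jog 'ROWS' [FORCE]. ROWS is JSON, a list of rows, each a list of 3 entries, a list of its own where there are three numbers: the shift along the tool's x, y, z in cm, then the turn about the tool's z in degrees, then the opening, from 0 (shut) to 1 (fully open). A call has 1 to 10 rows; each row shifts and turns the pose as measured when the row begins, along the tool's axes as they then stand; what a row does not reach is not made up. A row lasts 1/8 s, in which the tool goes at most 62.5 mm and 10.7 degrees, less where a joint would pass 70% of its speed; a pose out of reach is approached as far as the arm can. A call is refused whole if a number of a shift passes 6.25 or a number of a turn 10.7, either way. A call with a gripper value outside its range is refused whole. The fingers move at their own pace and stop on an object; FORCE is the grip in N (left out, the last holds). Time passes only in rows, so rows that do not move let the fingers close. It gives the time, the measured TCP pose, the force and the opening at its end, in the units of the state.
- telemetry.state(): the state, without advancing time (a new reading comes with each control period).
- viewer.grab_frame(name): name is "scene" or "top" or "wrist"; returns a dict with "color" (384x512x3 uint8, red, green, blue), "K" (3x3 intrinsics, pixels), "k1" (the pictures are not rectified: a ray, as slopes to the right and down, at radius r is drawn at 1 + k1 r^2 times it, then the intrinsics apply), "rvec" (rotation vector, rad) and "tvec" (3), from world to camera coordinates, as OpenCV has them. Camera axes: x right, y down, z forward; pixel columns grow to the right and rows downward; lengths in mm; the calibration is good to about 2 mm. A picture is of the moment at which its call begins. There is no depth.
- job_done(): hands the job in, once; it reports no verdict.
The state is a dict: "time_s": time; "qpos": joint angles; "qvel": joint speeds; "effort": joint torques, N m; "ee_pos": TCP position; "ee_rot": TCP orientation; "force": force on the tool from outside, world axes, zero at the start; "torque": the same for the moment, N m; "gripper_width": finger opening in mm.
Only numpy, scipy, OpenCV 4.12 (cv2) and the standard library are available. Lean on these libraries where they do the work, as an engineer would, in place of code of your own. Each camera call takes 0.05 s, during which the arm holds its last target. There are 200 camera calls.

## Working session

There is one attempt and no reset: what is moved stays moved. The work goes in short steps, Python scripts to look and compute and a shell command to move; the robot and the scene stay as the last step left them, time stands still between calls to the robot, and variables do not carry over. Pictures are saved under pics/ and viewed, about 8 in all and at most 12, crops included, and the job is handed in when it is done.

```bash
mkdir -p pics; cat > h.py <<'E'
import numpy as np, cv2
from workcell import telemetry, viewer, job_done, env
def ray(f,px):
    K=np.array(f["K"],float);k=float(f["k1"])
    d=cv2.undistortPoints(np.array(px,float).reshape(-1,1,2),K,np.array([k,0,0,0,0.])).reshape(-1,2)
    R=cv2.Rodrigues(np.array(f["rvec"],float))[0];t=np.array(f["tvec"],float).ravel()
    return -R.T@t,(np.c_[d,np.ones(len(d))])@R
def onz(f,px,z):
    c,d=ray(f,px);z=np.broadcast_to(z,len(d))
    return c+d*((z-c[2])/d[:,2])[:,None]
def proj(f,P):
    return cv2.projectPoints(np.array(P,float).reshape(-1,1,3),np.array(f["rvec"],float),np.array(f["tvec"],float),np.array(f["K"],float),np.array([float(f["k1"]),0,0,0,0.]))[0].reshape(-1,2)
def save(f,name,crop=None,s=1):
    im=f["color"][:,:,::-1]
    if crop: x0,y0,x1,y1=crop; im=im[y0:y1,x0:x1]
    cv2.imwrite("pics/"+name,cv2.resize(im,None,fx=s,fy=s,interpolation=cv2.INTER_CUBIC))
E
python3 - <<'E'
from h import *
import pickle
for n in("top","scene"):
    f=viewer.grab_frame(n);pickle.dump(f,open(n+".pkl","wb"));save(f,n+"0.png",s=1.5)
    print(n,f["K"],f["k1"],ray(f,[[256,192]]))
s=telemetry.state();print(s["ee_pos"],s["ee_rot"],s["force"],s["gripper_width"])
E
```

```text
top [[478.71684906   0.         256.50865628]
 [  0.         478.71684906 193.13714909]
 [  0.           0.           1.        ]] -0.12234369142569555 (array([ 240.7811724 , -111.75067944, 1958.78353126]), array([[ 0.16749406,  0.00265354, -0.98587295]]))
scene [[416.38836047   0.         256.02182844]
 [  0.         416.38836047 198.66495242]
 [  0.           0.           1.        ]] -0.09545508182806985 (array([1092.60811308, -883.81483554, 1008.34025945]), array([[-0.40374416,  0.60187287, -0.68919949]]))
[130.31936933 559.61603253 232.2090119 ] [-1.79909098e+02 -1.43360320e-03  1.66892112e+02] [-1.27225297  0.59586548 -0.52054341] 91.470970821441
```

View pics/top0.png

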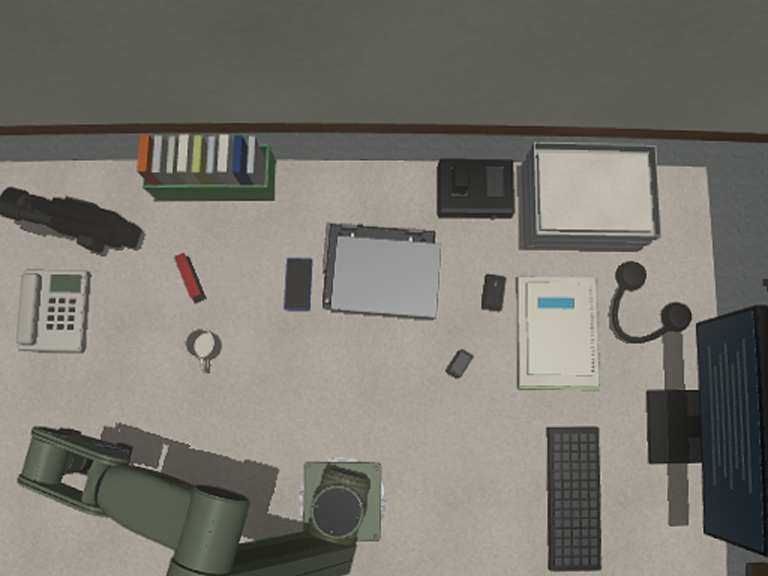

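View pics/scene0.png

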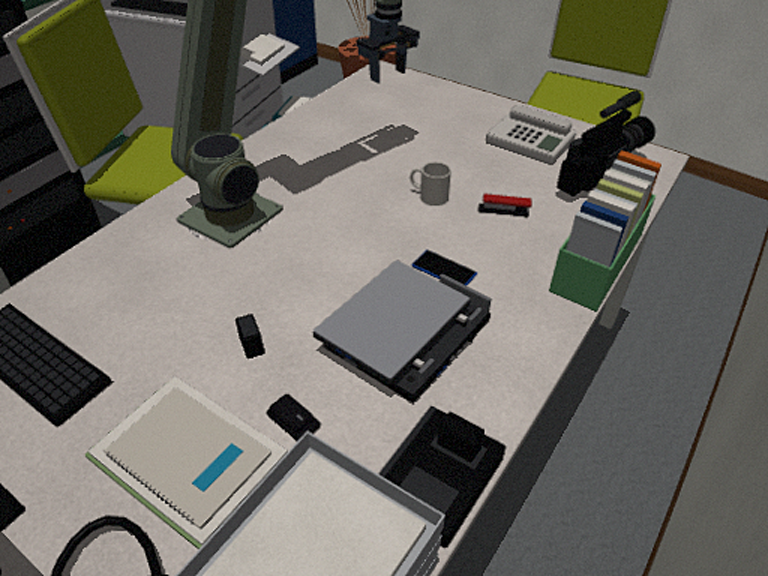

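Top view: laptop at about (385,277) in the 1.5x picture, dock showing at its rear and left, mouse to the right at (492,292) and phone to the left at (298,284). I'll enlarge both views.

```bash
python3 - <<'E'
from h import *
import pickle
f=pickle.load(open("top.pkl","rb"));save(f,"topc.png",(208,142,302,218),8)
f=pickle.load(open("scene.pkl","rb"));save(f,"scc.png",(205,170,335,270),6)
E
```

```text
(no output)
```

View pics/topc.png

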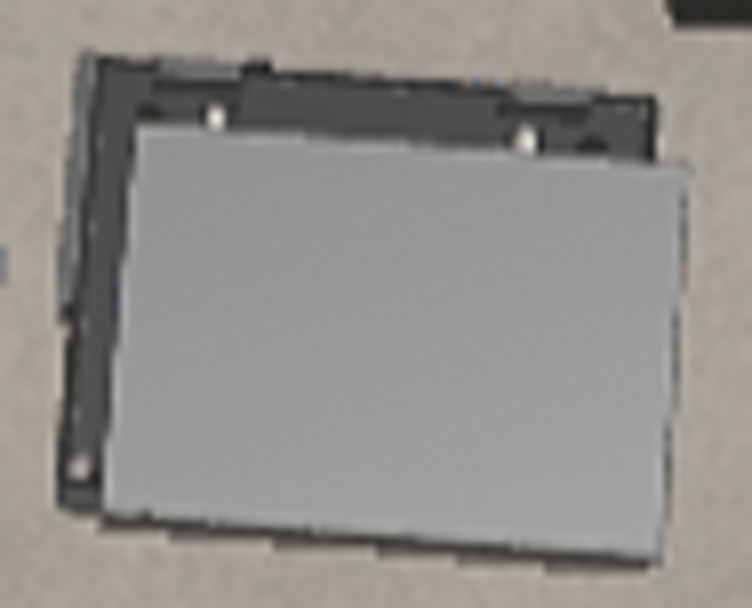

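View pics/scc.png

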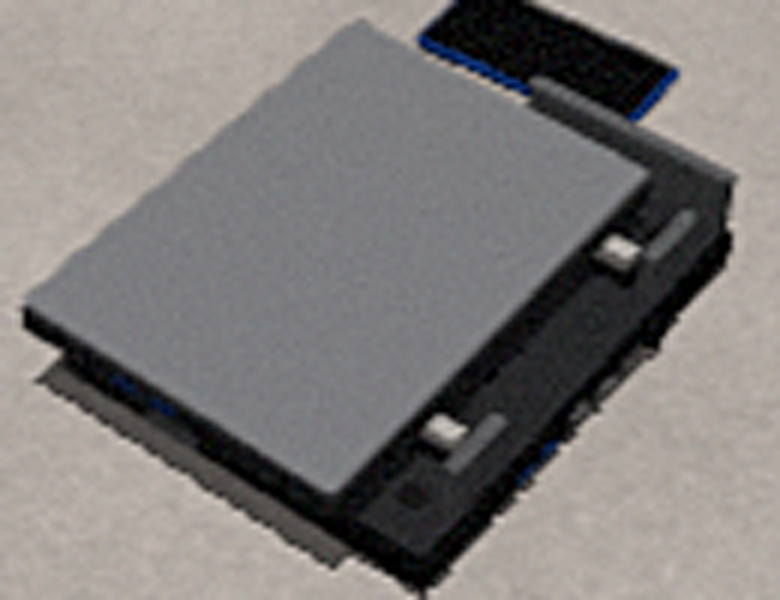

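```bash
python3 - <<'E'
from h import *
import pickle
f=pickle.load(open("top.pkl","rb"));g=pickle.load(open("scene.pkl","rb"))
T=lambda p:(np.array(p,float)+.5)/8-.5+[208,142]
S=lambda p:(np.array(p,float)+.5)/6-.5+[205,170]
def show(n,P):
    c=P.mean(0);print(n,P[:,:2].round(1).tolist(),"c",c.round(1))
def rep(n,P): # RL RR FR FL
    show(n,P);v=P[0]-P[3]+P[1]-P[2];w=P[0]-P[1]+P[3]-P[2];print(" yaw",np.degrees(np.arctan2(v[1],v[0])),np.degrees(np.arctan2(-w[0],w[1])),"size",np.hypot(*v[:2])/2,np.hypot(*w[:2])/2)
rep("lap top",onz(f,T([[137,127],[688,163],[657,558],[105,515]]),66))
rep("lap sc",onz(g,S([[650,175],[335,493],[22,305],[362,20]]),66))
show("lifter ends top",onz(f,T([[215,117],[525,138]]),44))
show("lifter ends sc",onz(g,S([[620,247],[445,432]]),44))
show("stops top outer/inner L, inner/outer R",onz(f,T([[160,62],[240,70],[512,88],[600,98]]),60))
show("stops sc top (back edge) L outer, inner, R inner,outer",onz(g,S([[690,213],[650,255],[503,417],[455,468]]),60))
show("guide top rear outer,front outer, front inner",onz(f,T([[82,55],[62,315],[74,310]]),60))
show("guide sc rear, front",onz(g,S([[733,178],[537,80]]),60))
show("dock corners RR,FL (z26)",onz(f,T([[655,98],[58,508]]),26))
show("dock RR bottom z0 sc", onz(g,S([[425,590]]),0))
show("mouse,phone,battery",onz(f,np.array([[492,292],[298,284],[460,363]])/1.5,20))
E
```

```text
lap top [[703.5, 22.1], [687.7, -257.8], [485.7, -241.8], [504.4, 33.8]] c [ 595.3 -110.9   66. ]
 yaw -3.9426539387404973 -3.559857387131963 size 201.03945239476695 278.2654475858874
lap sc [[710.3, 17.3], [690.3, -259.1], [490.8, -248.5], [512.3, 35.6]] c [ 600.9 -113.7   66. ]
 yaw -4.148758284624704 -4.229273478035567 size 199.28728774770437 281.01671226543044
lifter ends top [[714.6, -16.3], [705.1, -175.7]] c [709.8 -96.   44. ]
lifter ends sc [[714.6, -19.5], [704.9, -181.4]] c [ 709.7 -100.4   44. ]
stops top outer/inner L, inner/outer R [[739.3, 11.6], [735.4, -29.4], [727.4, -168.5], [722.6, -213.4]] c [731.2 -99.9  60. ]
stops sc top (back edge) L outer, inner, R inner,outer [[739.6, 9.6], [736.8, -30.0], [729.9, -168.7], [727.3, -209.5]] c [733.4 -99.7  60. ]
guide top rear outer,front outer, front inner [[742.6, 51.6], [607.0, 58.3], [609.7, 52.3]] c [653.1  54.1  60. ]
guide sc rear, front [[746.3, 46.7], [618.3, 54.4]] c [682.3  50.5  60. ]
dock corners RR,FL (z26) [[731.6, -243.8], [513.3, 60.9]] c [622.5 -91.4  26. ]
dock RR bottom z0 sc [[732.6, -240.7]] c [ 732.6 -240.7    0. ]
mouse,phone,battery [[562.2, -402.9], [578.8, 129.7], [367.0, -313.8]] c [ 502.7 -195.7   20. ]
```

Two-camera estimate: dock origin about (622, -92) with yaw -3.4°, and laptop centre about (598, -112) with yaw -4°, which is about 23 mm short in x and 21 mm in y. I'll shut the fingers, align the tool with the dock and move in front of the laptop.

```bash
python3 -m jog '[[[0,0,0],-9.7,0],[[-2.8,-5,0],0,0],[[-2.8,-5,0],0,0],[[-2.8,-5,0],0,0],[[-2.8,-5,0],0,0],[[-2.8,-5,0],0,0],[[-2.8,-5,0],0,0],[[-2.8,-5,0],0,0],[[-2.8,-5,0],0,0],[[-2.8,-5,0],0,0]]' 30
cat >> h.py <<'E'
D=np.array([622.,-92.]);TH=np.radians(-3.4)
def st():
    s=telemetry.state();p=np.array(s["ee_pos"]);c,n=np.cos(TH),np.sin(TH);R=np.array([[c,n],[-n,c]])
    F=np.array(s["force"]);print("t",round(s["time_s"],2),"dock xy",(R@(p[:2]-D)).round(1),"tipz",round(p[2]-19,1),"Fdock",(R@F[:2]).round(1),round(F[2],1),"rot",np.round(s["ee_rot"],2),"w",round(s["gripper_width"],1))
E
python3 -c "from h import *;st()"
```

```text
time_s: 1.35
ee_pos: [362.9, 85.6, 230.5]
ee_rot: [-179.7, 0.1, 177.5]
force: [0.0, 0.8, -0.3]
gripper_width: 0.4
t 1.35 dock xy [-269.2  161.9] tipz 211.5 Fdock [-0.   0.8] -0.3 rot [-1.7972e+02  7.0000e-02  1.7748e+02] w 0.4
```

```bash
python3 -m jog '[[[-2,-4.5,0],0.9,0],[[-2,-4.5,0],0,0],[[-2,-4.5,0],0,0],[[-2,-4.5,0],0,0],[[0,0,4],0,0],[[0,0,4],0,0],[[0,0,4],0,0],[[0,0,3],0,0],[[0,0,0],0,0]]' >/dev/null
python3 -c "
from h import *;st()
f=viewer.grab_frame('top');save(f,'t1.png',(190,130,320,235),6)"
```

```text
t 2.48 dock xy [-185.5  -30. ] tipz 57.4 Fdock [ 0.2 -0.3] 0.0 rot [-1.7974e+02  1.3000e-01  1.7597e+02] w 0.5
```

View pics/t1.png

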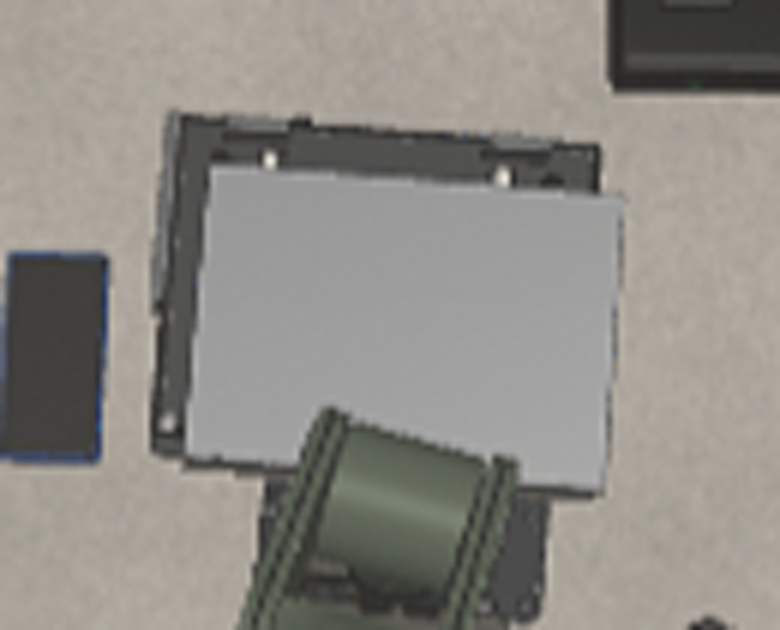

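The gripper stands in front of the laptop's middle, nothing has been touched, and the laptop is unmoved. I'll lower slightly, centre and push slowly.

```bash
python3 -m jog '[[[-1,0.8,0.6],0,0],[[-1.5,0,0],0,0],[[-0.8,0,0],0,0],[[-0.5,0,0],0,0],[[-0.5,0,0],0,0],[[-0.4,0,0],0,0]]' >/dev/null; python3 -c "from h import *;st()"
python3 -m jog '[[[-0.4,0,0],0,0],[[-0.4,0,0],0,0]]'>/dev/null; python3 -c "from h import *;st()"
```

```text
t 3.27 dock xy [-133.6  -22.3] tipz 56.1 Fdock [-3.6  0.1] 2.1 rot [-179.64    0.42  176.04] w 0.6
t 3.52 dock xy [-126.3  -22.4] tipz 55.9 Fdock [-3.2  0.7] 1.5 rot [-179.65    0.28  176.03] w 0.6
```

```bash
for i in 1 2 3; do python3 -m jog '[[[-0.3,0,0],0,0]]'>/dev/null; python3 -c "from h import *;st()"; done; python3 -m jog '[[[-0.25,0,0],0,0]]'>/dev/null; python3 -c "from h import *;st()"
```

```text
t 3.65 dock xy [-123.2  -22.4] tipz 56.0 Fdock [-4.1 -0.4] 1.7 rot [-179.65    0.27  176.02] w 0.3
t 3.77 dock xy [-120.2  -22.5] tipz 55.9 Fdock [-3.  -0.2] 2.4 rot [-179.66    0.25  176.03] w 0.4
t 3.9 dock xy [-117.   -22.5] tipz 56.0 Fdock [-3.2  0.1] 2.2 rot [-179.66    0.25  176.02] w 0.8
t 4.03 dock xy [-116.3  -22.2] tipz 55.7 Fdock [-9.3 -0.2] 5.7 rot [-1.7969e+02 -3.0000e-02  1.7603e+02] w 0.2
```

```bash
for i in 1 2 3; do python3 -m jog '[[[-0.3,0,0],0,0]]'>/dev/null; python3 -c "from h import *;st()"; done
```

```text
t 4.15 dock xy [-116.   -21.8] tipz 55.3 Fdock [-9.2 -0.2] 4.9 rot [-179.74   -0.4   176.05] w 0.6
t 4.28 dock xy [-115.6  -21.4] tipz 54.8 Fdock [-9.  0.] 5.3 rot [-179.79   -0.77  176.06] w 0.3
t 4.4 dock xy [-115.3  -21.1] tipz 54.2 Fdock [-8.8 -0.1] 5.0 rot [-179.84   -1.15  176.07] w 0.4
```

```bash
python3 -m jog '[[[-0.5,0,0],0,0]]'; python3 -c "from h import *;st()"; python3 -m jog '[[[1.5,0,0],0,0],[[2,0,-2],0,0],[[0,-2,-4],-0.5,0],[[-2,-5,0],0,0],[[-3,-4,0],0,0],[[-4,-4,0],0,0],[[-4,-3,0],0,0],[[-4,-2,0],0,0],[[-3,0,0],0,0]]'>/dev/null;  python3 -c "
from h import *;st()
f=viewer.grab_frame('top');save(f,'t2.png',(190,130,320,235),6)"
```

```text
time_s: 4.53
ee_pos: [506.1, -105.7, 72.5]
ee_rot: [-179.9, -1.8, 176.1]
force: [-14.3, -0.1, 6.9]
gripper_width: 0.1
t 4.53 dock xy [-114.9  -20.6] tipz 53.5 Fdock [-14.3  -1. ] 6.9 rot [-179.9    -1.77  176.09] w 0.1
t 5.65 dock xy [  63.4 -228.7] tipz 117.5 Fdock [-0.6  0.4] -0.3 rot [-1.7951e+02  2.0000e-02  1.7649e+02] w 0.6
```

View pics/t2.png

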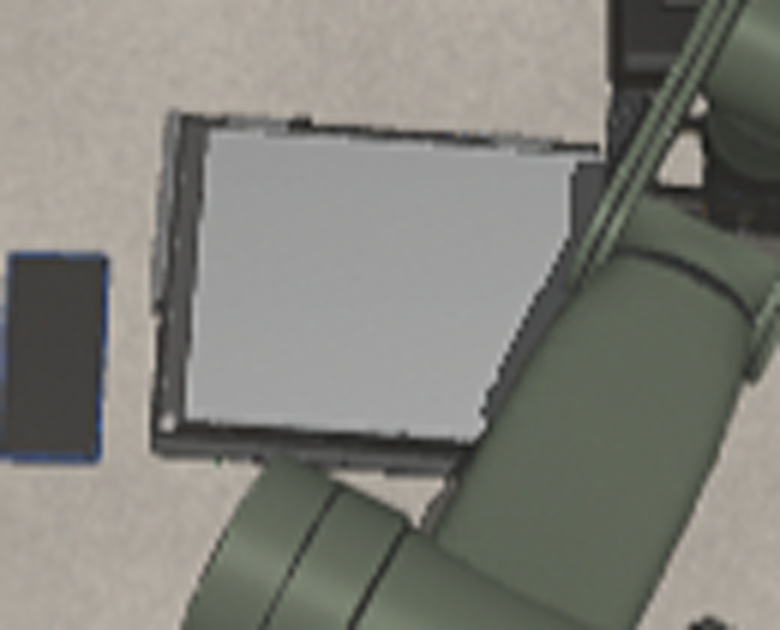

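Laptop is now parallel to the dock and against the rear stops, with a gap of about 20 mm left at the guide. Next is the side push from the right, near the laptop's middle.

```bash
python3 -m jog '[[[2.8,0,0],0,0],[[2.8,0,2],0,0],[[0,1,3],0,0],[[0,0.5,1.5],0,0],[[0,1,0],0,0],[[0,0.8,0],0,0]]'>/dev/null;  python3 -c "from h import *;st()"; for i in 1 2 ; do python3 -m jog '[[[0,0.4,0],0,0]]'>/dev/null; python3 -c "from h import *;st()"; done
```

```text
t 6.45 dock xy [  16.8 -196.1] tipz 51.3 Fdock [-0.4  0.2] 0.3 rot [-179.18    1.23  176.57] w 0.4
t 6.58 dock xy [  17.7 -191.6] tipz 52.2 Fdock [ 0.6 -0.7] 0.5 rot [-179.14    1.33  176.61] w 0.7
t 6.7 dock xy [  18.3 -187.4] tipz 53.0 Fdock [-0.2 -0.4] -0.5 rot [-179.1     1.42  176.63] w 0.1
```

```bash
python3 -m jog '[[[1,0,0.1],0,0],[[0.2,0.4,0],0,0],[[0,0.4,0],0,0]]'>/dev/null;  python3 -c "from h import *;st()"; for i in 1 2 3 4; do python3 -m jog '[[[0,0.4,0],0,0]]'>/dev/null; python3 -c "from h import *;st()"; done
```

```text
t 7.08 dock xy [   5.6 -179.3] tipz 52.2 Fdock [ 0.4 -0.4] 0.0 rot [-179.06    1.48  176.61] w 0.2
t 7.2 dock xy [   5.5 -175.1] tipz 52.2 Fdock [ 0.6 -0.2] 0.1 rot [-179.06    1.49  176.6 ] w 0.4
t 7.33 dock xy [   5.6 -170.9] tipz 52.1 Fdock [-0.2 -0.1] 0.4 rot [-179.06    1.49  176.6 ] w 0.4
t 7.45 dock xy [   5.7 -167.3] tipz 52.1 Fdock [-0.9 -2.5] -0.9 rot [-178.97    1.51  176.64] w -0.1
t 7.58 dock xy [   5.8 -163.8] tipz 52.1 Fdock [ 0.3 -3.4] -0.3 rot [-178.89    1.52  176.66] w 0.7
```

```bash
for i in 1 2 3 4 5; do python3 -m jog '[[[0,0.35,0],0,0]]'>/dev/null; python3 -c "from h import *;st()"; done
```

```text
t 7.7 dock xy [   5.8 -160.5] tipz 52.1 Fdock [ 0.4 -3. ] -0.4 rot [-178.84    1.53  176.67] w 0.5
t 7.83 dock xy [   5.8 -157.2] tipz 52.2 Fdock [-0.5 -4. ] 1.0 rot [-178.81    1.54  176.67] w 0.5
t 7.95 dock xy [   5.8 -153.6] tipz 52.1 Fdock [-1.4 -2.6] 1.2 rot [-178.8     1.54  176.67] w 0.3
t 8.07 dock xy [   5.7 -150.9] tipz 52.2 Fdock [ -2.4 -11.4] -0.5 rot [-178.66    1.53  176.73] w 0.2
t 8.2 dock xy [   5.2 -150.5] tipz 52.3 Fdock [ -2.9 -16.5] -1.0 rot [-178.29    1.49  176.87] w 0.7
```

Force jumped at y = -151, so the left guide is reached. I'll back off and push the front edge again to square it.

```bash
python3 -m jog '[[[0,-1.5,0],0,0],[[0,-1.5,-2],0,0],[[1,0,-3.5],0,0],[[4,2,0],0,0],[[4,4,0],0,0],[[4,4,0],0,0],[[3,4,0],0,0],[[0.5,2.5,0],0,0],[[0,0,0],0,0]]'>/dev/null;  python3 -c "
from h import *;st()
f=viewer.grab_frame('top');save(f,'t3.png',(205,140,305,215),7)"
```

```text
t 9.32 dock xy [-165.5   -6.8] tipz 100.4 Fdock [-0.3  0.4] 1.2 rot [-179.13    1.59  176.41] w 0.4
```

View pics/t3.png

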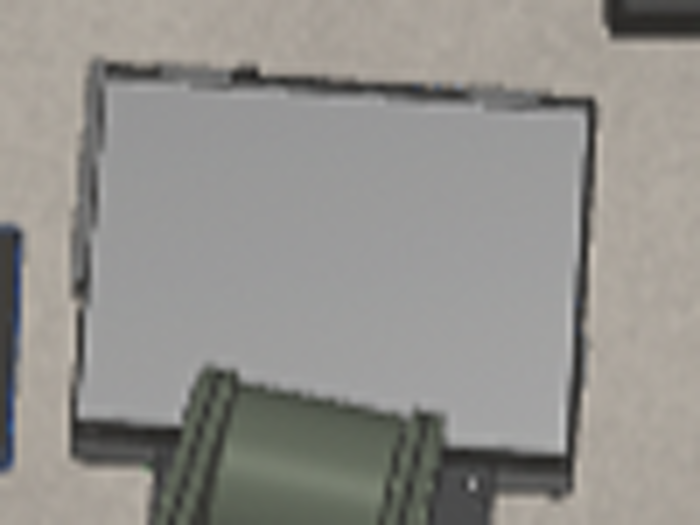

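Laptop sits against both stops and the guide. A final push on the front edge to seat it.

```bash
python3 -m jog '[[[0,0.5,3],0,0],[[0,0,1.7],0,0],[[-1.5,0,0],0,0],[[-1.2,0,0],0,0],[[-0.8,0,0],0,0],[[-0.5,0,0],0,0],[[-0.4,0,0],0,0]]'>/dev/null;  python3 -c "from h import *;st()"; for i in 1 2 3; do python3 -m jog '[[[-0.35,0,0],0,0]]'>/dev/null; python3 -c "from h import *;st()"; done
```

```text
t 10.25 dock xy [-115.5   -6.8] tipz 55.5 Fdock [-13.3  -0.4] 6.3 rot [-179.13    1.44  176.14] w 0.7
t 10.38 dock xy [-115.5   -6.6] tipz 55.1 Fdock [-6.4 -0.4] 4.1 rot [-179.15    0.98  176.16] w 0.3
t 10.5 dock xy [-115.4   -6.5] tipz 54.9 Fdock [-6.5 -0.3] 4.4 rot [-179.16    0.54  176.18] w 0.5
t 10.62 dock xy [-115.2   -6.4] tipz 54.6 Fdock [-6.7  0.4] 3.0 rot [-1.7918e+02  1.0000e-01  1.7620e+02] w 0.5
```

```bash
python3 -m jog '[[[2,0,0],0,0],[[0.5,0,-3],0,0],[[0,0,-2],0,0],[[-4,0.3,0],0,0],[[-5,0.3,0],0,0],[[-5,0.3,0],0,0],[[-4,0,0],0,0],[[0,0,1.5],0,0],[[0,0,1],0,0],[[0,0,0],0,0]]'>/dev/null;  python3 -c "
from h import *;st()
f=viewer.grab_frame('scene');save(f,'s3.png',(195,110,345,270),5);f=viewer.grab_frame('top');save(f,'t4.png',(205,140,305,215),7)"
```

```text
t 11.88 dock xy [42.5  2.8] tipz 82.2 Fdock [-0.6  0.9] 0.7 rot [-179.18    0.21  176.22] w 0.3
```

View pics/s3.png

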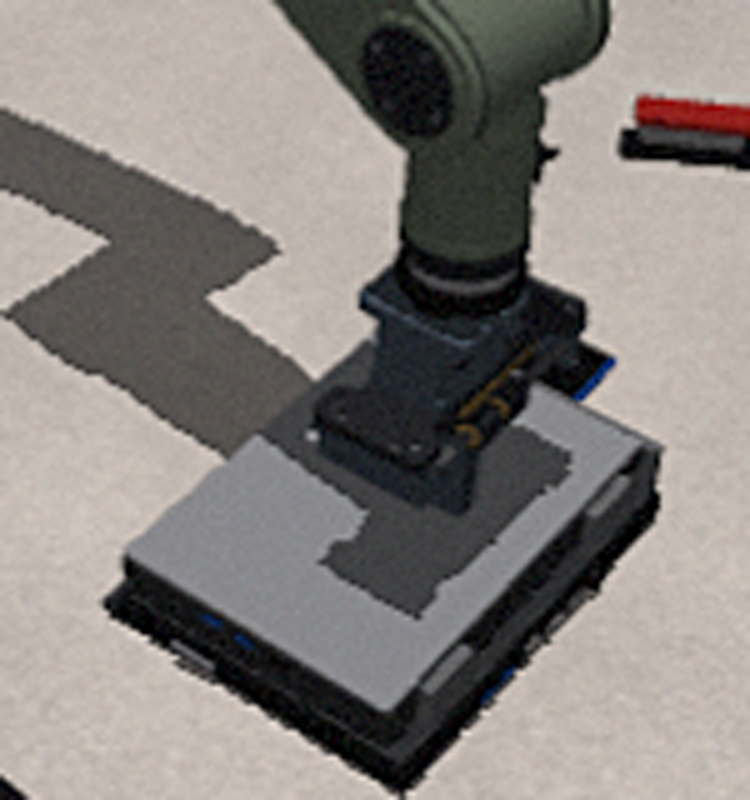

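Laptop is square in its place and still up, with the fingers above the press point. Pressing.

```bash
python3 -m jog '[[[0.6,0,0.8],0,0],[[0,0,0.4],0,0]]'>/dev/null;  python3 -c "from h import *;st()"; for i in 1 2 3 4; do python3 -m jog '[[[0,0,0.4],0,0]]'>/dev/null; python3 -c "from h import *;st()"; done
```

```text
t 12.22 dock xy [36.5  2.4] tipz 72.1 Fdock [ 0.2 -0.1] -0.4 rot [-179.17    0.42  176.21] w 0.4
t 12.35 dock xy [36.4  2.4] tipz 68.1 Fdock [-0.   0.1] 0.9 rot [-179.16    0.45  176.21] w 0.4
t 12.47 dock xy [36.4  2.3] tipz 64.8 Fdock [-1.9 -0.4] 8.3 rot [-179.17    0.45  176.2 ] w 0.6
t 12.6 dock xy [36.4  2.3] tipz 62.1 Fdock [-3.3  0.1] 9.5 rot [-179.17    0.46  176.2 ] w 0.2
t 12.72 dock xy [36.4  2.3] tipz 59.6 Fdock [-3.1 -0.5] 8.7 rot [-179.17    0.49  176.2 ] w 0.4
```

```bash
for i in 1 2 ; do python3 -m jog '[[[0,0,0.4],0,0]]'>/dev/null; python3 -c "from h import *;st()"; done; for i in 1 2 3; do python3 -m jog '[[[0,0,0.6],0,0]]'>/dev/null; python3 -c "from h import *;st()"; done
```

```text
t 12.85 dock xy [36.4  2.3] tipz 57.3 Fdock [-2.1  0.8] 9.4 rot [-179.17    0.51  176.2 ] w 0.6
t 12.97 dock xy [36.4  2.3] tipz 55.6 Fdock [-5.1  0.6] 16.1 rot [-179.17    0.54  176.2 ] w 0.4
t 13.1 dock xy [36.4  2.3] tipz 52.9 Fdock [-5.3  0.5] 13.9 rot [-179.17    0.6   176.19] w 0.2
t 13.22 dock xy [36.4  2.3] tipz 50.2 Fdock [-7.6  0.5] 26.7 rot [-179.17    0.65  176.2 ] w 0.3
t 13.35 dock xy [36.4  2.3] tipz 50.2 Fdock [-12.3   1.5] 38.7 rot [-179.16    0.73  176.19] w 0.2
```

Bottomed at tip height 50.2 mm with the stiff rise. I'll ease to a steady hold, then check.

```bash
for i in 1 2 3; do python3 -m jog '[[[0,0,0.3],0,0],[[0,0,0.3],0,0]]'>/dev/null; python3 -c "from h import *;st()"; done; python3 -c "
from h import *
f=viewer.grab_frame('scene');save(f,'s4.png',(195,110,345,270),5);st()"
```

```text
t 13.6 dock xy [36.3  2.3] tipz 50.4 Fdock [-5.3  0.2] 13.6 rot [-179.14    0.87  176.2 ] w 0.3
t 13.85 dock xy [36.3  2.3] tipz 50.4 Fdock [-5.2 -0.1] 16.2 rot [-179.13    0.98  176.19] w 0.6
t 14.1 dock xy [36.3  2.3] tipz 50.4 Fdock [-4.1  0.4] 15.6 rot [-179.12    1.09  176.2 ] w 0.4
t 14.15 dock xy [36.3  2.3] tipz 50.4 Fdock [-5.   0.5] 15.0 rot [-179.12    1.09  176.2 ] w 0.7
```

View pics/s4.png

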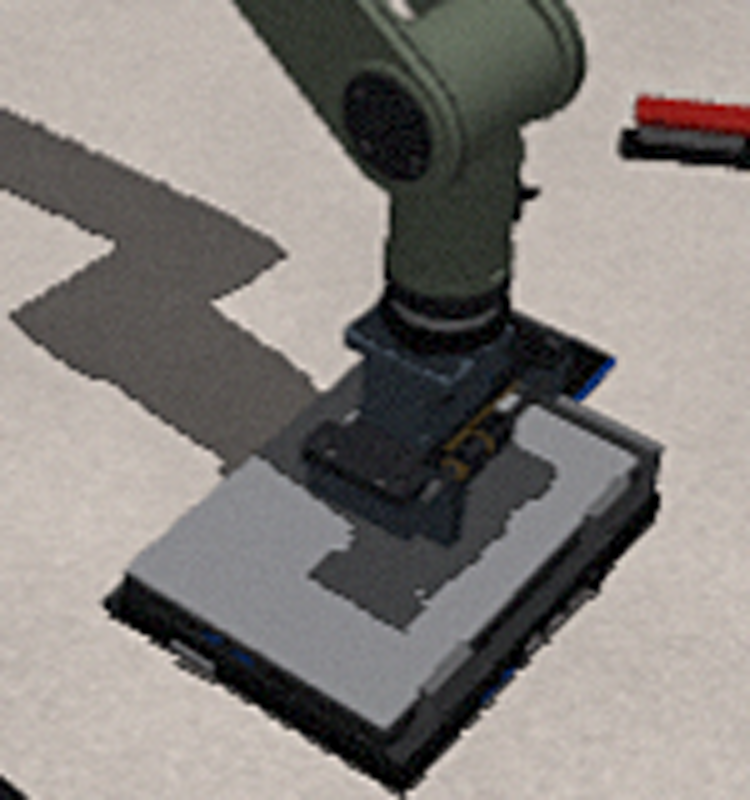

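The lid is now below the guide and stops, level and square. The press holds steadily at about 15 N, with nothing else disturbed in view.

```bash
python3 -c "
from h import *
print(job_done());st()"
```

```text
the job is handed in; nothing more can be done
None
the job is handed in; nothing more can be done
```

The laptop is docked and the job was handed in at about 14 s, with the fingers still pressing on the lid. No verdict came back.

**What I did:** I pushed the front edge until it met the rear stops, then the right edge until it met the left guide. I pushed the front edge once more to seat it, then pressed down over the docking plug.

**Last checks:**
- **Height:** the fingertips, and so the lid top, stopped at 50.4 mm, against 50 mm for fully docked.
- **Snap:** pressing took about 9 N, then 16 N. I read no separate drop at the snap; the force then rose stiffly at the bottom, with a highest reading of 39 N. I take the hooks as in from the height and that stiff stop.
- **Hold:** steady at about 15 N downward.
- **Position:** the last picture shows the lid level, square and below the tops of the stops and guide. I judged the fit in x and y by eye and by contact force, not by a fresh measurement.
- **Other things on the desk:** the pictures I viewed showed nothing moved, and the arm touched only the laptop. I did not look at the whole desk again at the end.

**One mismatch:** the side contact came about 4 mm further left than my camera estimate of the dock predicted. I relied on the contact.

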